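# Prove the power box, then show the load-cell ball to the inspection camera

### The job

We want to look at the load-cell ball on the inspection camera. First prove the portable power box that feeds it, as before any use: press its test button so that its lever drops, then lift the lever fully back up. Then pick up the black ball tray by its upright grip and, keeping it level all the way so that the ball stays in its pocket, without touching the ball and leaving the rest of the bench undisturbed, hold it with its pocket end towards the lens so that the ball is centred in front of the lens, about 80 mm from it, and finish still holding the tray there, level and steady, clear of the camera.

Things in the scene. Friction and masses are not known exactly. Their poses are not given: they have to be found in the camera images.
- button_top (a point): centre of the top of the test button: round, grey, 12 mm wide, 6 mm proud of the white switch front (45 x 72 mm, 10 mm proud of the lid of the grey power box, 150 x 130 x 65 mm, leaning back 30 degrees in a tube frame). Moves with the button. z points straight out of the sloping front (press along -z), x up the slope, y along the front to the left
- rcd_button (a joint): travel of the test button into the box, m: 0 out, 0.005 fully in; springs back out; it takes 3 to 4 N, and the lever snaps down by itself when it is about 3 mm in
- lever_tip (a point): middle of the outer end of the switch's black lever, 20 mm wide, 8 mm thick, standing 15 to 20 mm out of the white front. Moves with it; axes as button_top when up. Pivot line: along y, 6 mm under the white front, 6 mm further up the slope than the button's centre; lever's middle 38 mm left (+y) of the button's. Tip 26 mm from the pivot, 11 mm up the slope from it when up, 11 mm down when dropped
- rcd_lever (a joint): angle of the lever, rad: 0 fully up (on), 0.9 fully dropped (tripped). It snaps over at the middle (0.45) and stays at either end; pushing the tip over takes under 1 N
- tray_grip (a point): middle of the black ball tray's upright grip, 42 mm above the tray's underside. The grip is a flat fin 44 mm long (x), 12 mm thick (y), its top 60 mm above the underside. Tray plate 170 x 64 x 10 mm; ball pocket at its +x end, fixed square steel balance bar (24 x 44 mm, 13 high) at its -x end. x along the tray to the pocket end, z up. About 0.26 kg, ball 0.07 kg; balanced at the grip
- pocket (a point): where the ball's centre is when it sits in the middle of its pocket: 62 mm from the grip along the tray's +x, 18.7 mm above the tray's underside, so 23.3 mm lower than tray_grip. The pocket is round, 31 mm wide and 4 mm deep; axes as tray_grip
- ball_center (a point): centre of the loose bright steel ball, 25.4 mm in diameter, which rolls up to 6 mm off the middle of its pocket (its axes mean nothing)
- lens (a point): centre of the front face of the inspection camera's black ring light (66 mm across, on a white camera 54 mm square), on the optical axis. The camera looks along this point's -x, level; y to the side, z up. The lens axis is 135 to 175 mm above the bench
- camera_stand: steel foot of the camera's stand, 140 x 120 x 14 mm, fixed to the bench, origin at the centre of its underside, axes as lens; the column (20 mm thick, 259 mm high) stands 50 mm from its centre on +x, and the lens is 90 mm from its centre on -x
- multimeter: yellow multimeter, 180 x 86 x 46 mm, lying flat; leave alone
- screwdriver: black-handled screwdriver, 190 mm long; leave alone
- cell_bar: aluminium load-cell bar, 130 x 30 x 22 mm; leave alone
- weight_big: steel knob weight, 48 mm wide, 76 mm high; leave alone
- weight_small: steel knob weight, 38 mm wide, 59 mm high; leave alone
- solder_spool: metal solder spool, 62 mm wide, 46 mm high; leave alone
- screw_jar: clear jar with steel cap, 52 mm wide, 55 mm high; leave alone

How it is judged:
By the outcome, as a careful person would: the job done as asked, in the order asked, and still so for the second after the job is handed in, while the arm keeps its last pose, push and grip.
It also fails if it takes over 53 s, if anything falls off the work surface, if the arm or the gripper's body presses on something with over 40 N, if the wrist force passes 120 N, or if a joint passes its speed limit or range.

### The arm

A 6-joint arm with a two-finger parallel gripper is mounted at the origin on the work surface. World frame = base frame: x ahead of the robot, y to its left, z up, the work surface at z = 0. Lengths are in m, angles in degrees, forces in N, time in s.
With the tool pointing down it reaches from about 0.3 to 0.875 m from the base axis. Payload 6.4 kg.
Tool frame: the origin (TCP) lies where the fingers leave the gripper's body, on its centre line; the fingertips stand 64 mm ahead of it and the grasp point (between the pads) lies 45 mm ahead of it; z points along the fingers, y is the line along which they close (so a half turn about z gives the same grasp; the last joint's range is limited). The gripper opens to 88 mm and grips with 3 to 60 N. Pads are 18 mm wide; open, the fingers measure 123 mm over their backs; the gripper's body (75 mm by 187 mm) begins 45 mm behind the grasp point.
Start: joints at [-86.591, 10.359, 92.074, -0, 77.567, -11.82], TCP at [0.151, -0.555, 0.303] pointing down, gripper open.
Joint ranges: [-171.53, 171.53], [-51.25, 118.39], [17.06, 147.69], [-65.23, 245.23], [0, 150.52], [-178.68, 178.68]. Speed limits (degrees/s): [147.25, 147.25, 172.46, 180, 180, 180].

### API

Orientations are given as a 3x3 rotation matrix whose columns are the frame's x, y, z axes.
In Python, from rig import r gives the robot as it stands. Calls block until the motion is done:
- r.goto(position, orientation): joint-space move of the TCP to a pose.
- r.line_to(position, ori=None, v=0.15, contact_N=None): straight line of the TCP; ori=None keeps the orientation; v is the mean speed in m/s. With contact_N (N) it stops when the force on the tool has changed by that much, and returns True; else False.
- r.move_j(angles): joint-space move.
- r.command_gripper(opening, grip_force=None): finger opening in m; grip_force is the grip in N (None keeps the last); returns when the fingers have stopped.
- r.sleep(seconds).
- r.ik(position, orientation): joint angles nearest the present ones, or None.
- r.sense(): the state.
- r.read_camera(name): name is "side" or "top" or "wrist"; returns a dict with "frame" (480x640x3 uint8, blue, green, red), "vfov" (degrees; the focal length in pixels is half the picture's height over the tangent of half this angle, whatever the lens; pixels are square), "cx", "cy" (the principal point, pixels), "dist_coeffs" ([k1, k2, p1, p2, k3] as OpenCV has them; the pictures are not rectified), "T" (4x4, takes a point from camera to world coordinates); the wrist camera has in their place "mount" (4x4, takes a point from camera to tool coordinates, whose origin is the TCP and whose axes are the flange's). Camera axes: x right, y down, z forward; pixel columns grow to the right and rows downward; lengths in m; the calibration is good to about 2 mm. A picture is of the moment at which its call begins: read the wrist's pose just before it. There is no depth.
A pose or a line that the arm cannot do raises r.MotionError and nothing moves.
- r.close_job(): hands the job in; it is judged then, once.
The state is a dict: "time_s": time; "joint_pos": joint angles; "qd": joint speeds; "joint_torque": joint torques, N m; "eef_pos": TCP position; "ee_rot": TCP orientation; "force": force on the tool from outside, world axes, zero at the start; "moment": the same for the moment, N m; "gripper_width": finger opening in m; "gripper_force": force on a finger pad.
Only numpy, scipy, OpenCV 4.12 (cv2) and the standard library are available. Lean on these libraries where they do the work, as an engineer would, in place of code of your own. Each camera call takes 0.05 s, during which the arm holds its last target. There are 200 camera calls.

## Working session

There is one attempt and no reset: what is moved stays moved. The work goes in short steps, each a Python script; the robot and the scene stay as the last script left them, time stands still between calls to the robot, and variables do not carry over. Pictures are saved under pics/ and viewed, at most 10 in all, crops included, and the job is handed in when it is done.

```bash
ls; mkdir -p pics; python3 - <<'E'
from rig import r
import cv2,numpy as np
np.set_printoptions(precision=4,suppress=True)
for n in("top","side"):
    c=r.read_camera(n); cv2.imwrite(f"pics/{n}0.png",c["frame"])
    print(n,c["vfov"],c["cx"],c["cy"],c["dist_coeffs"]);print(c["T"])
s=r.sense();c=r.read_camera("wrist");cv2.imwrite("pics/wrist0.png",c["frame"]);print(c["vfov"],c["cx"],c["cy"],c["dist_coeffs"],c["mount"]);print(s)
E
```

```text
pics
top 49.66446831125026 316.46622476384016 232.32583071616105 [-0.054  0.     0.     0.     0.   ]
[[-0.0251 -0.9927  0.1181  0.4475]
 [-0.9997  0.0254  0.0012 -0.002 ]
 [-0.0042 -0.1181 -0.993   1.0478]
 [ 0.      0.      0.      1.    ]]
side 46.990574662744436 319.1669480046905 232.24389865147884 [-0.1761  0.      0.      0.      0.    ]
[[-0.9971 -0.0237  0.0723  0.4806]
 [-0.0739  0.5258 -0.8474  0.8264]
 [-0.0179 -0.8503 -0.5261  0.6037]
 [ 0.      0.      0.      1.    ]]
63.2149010581991 323.1774047515179 236.55744497624138 [0.024 0.    0.    0.    0.   ] [[ 0.0006 -0.9653 -0.2612  0.0669]
 [ 1.      0.0006  0.0003  0.0002]
 [-0.0002 -0.2612  0.9653 -0.0811]
 [ 0.      0.      0.      1.    ]]
{'time_s': 0.1, 'joint_pos': array([-86.5914,  10.3976,  92.1267,  -0.0005,  77.5683, -11.8197]), 'qd': array([-0.1056, -0.1335, -0.1105, -0.0668,  0.0053, -0.0804]), 'joint_torque': array([  0.0008, -43.4818, -34.2694,   0.0704,   0.0341,  -0.    ]), 'eef_pos': array([ 0.151 , -0.5544,  0.3019]), 'ee_rot': array([[ 0.9649,  0.2627, -0.0001],
       [ 0.2627, -0.9649,  0.0016],
       [ 0.0003, -0.0016, -1.    ]]), 'force': array([-0.1836, -0.2013,  0.5012]), 'moment': array([0.0451, 0.0186, 0.0137]), 'gripper_force': 0.0, 'gripper_width': 0.08806316987403928}
```

View pics/top0.png

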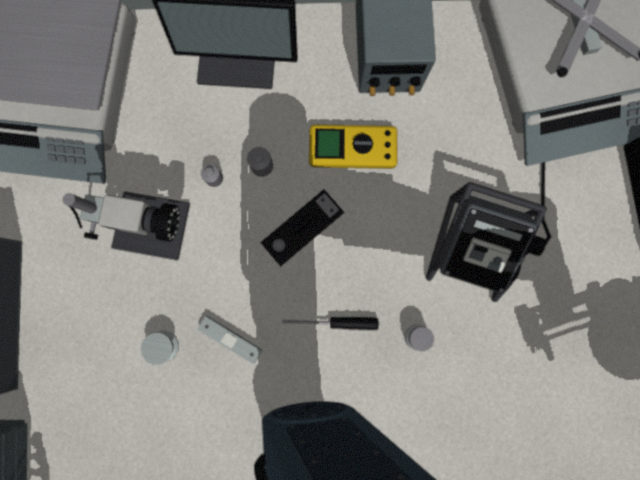

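View pics/side0.png

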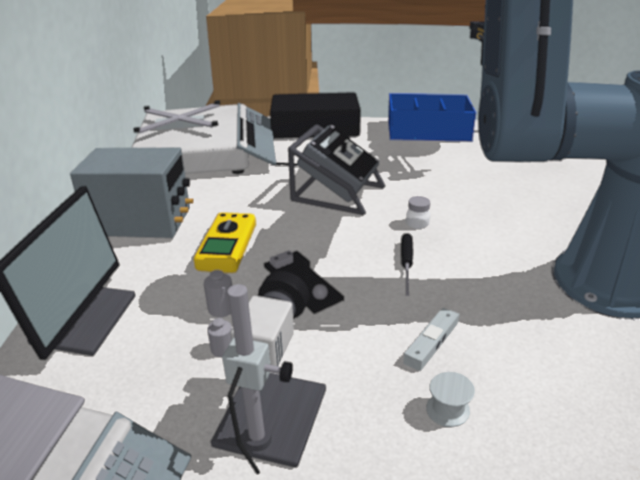

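The top view shows the tray at (302,228) with its ball at about (279,245), the camera ring at (165,222) looking right, and the power box with its switch at about (488,252). The side view agrees, with the ball at (320,292) and the switch at (352,152).

```bash
cat > h.py <<'E'
from rig import r
import cv2,numpy as np
np.set_printoptions(precision=4,suppress=True)
def cam(n,save=None):
    s=r.sense();c=r.read_camera(n)
    if "mount" in c:
        T=np.eye(4);T[:3,:3]=s["ee_rot"];T[:3,3]=s["eef_pos"];c["T"]=T@c["mount"]
    f=240/np.tan(np.radians(c["vfov"]/2));c["K"]=np.array([[f,0,c["cx"]],[0,f,c["cy"]],[0,0,1]])
    if save:cv2.imwrite(f"pics/{save}.png",c["frame"])
    return c
def rays(c,px):
    u=cv2.undistortPoints(np.array(px,float).reshape(-1,1,2),c["K"],c["dist_coeffs"])[:,0]
    d=np.c_[u,np.ones(len(u))]@c["T"][:3,:3].T
    return c["T"][:3,3],d/np.linalg.norm(d,axis=1)[:,None]
def onplane(c,px,z):
    o,d=rays(c,px);return o+d*((z-o[2])/d[:,2])[:,None]
def tri(cs,pxs):
    A=np.zeros((3,3));b=np.zeros(3);L=[]
    for c,p in zip(cs,pxs):
        o,d=rays(c,[p]);M=np.eye(3)-np.outer(d[0],d[0]);A+=M;b+=M@o;L.append((o,M))
    x=np.linalg.solve(A,b);return x,[np.linalg.norm(M@(x-o)) for o,M in L]
def proj(c,P):
    R=c["T"][:3,:3];t=c["T"][:3,3]
    return cv2.projectPoints(np.array(P,float).reshape(-1,3),cv2.Rodrigues(R.T)[0],-R.T@t,c["K"],c["dist_coeffs"])[0][:,0]
def look(eye,target,right,roll=0):
    """tool pose so wrist cam is at eye, looking at target, image-right along 'right'"""
    m=r.read_camera("wrist")["mount"]
    z=np.array(target,float)-eye;z/=np.linalg.norm(z);x=np.array(right,float);x-=z*(x@z);x/=np.linalg.norm(x)
    C=np.eye(4);C[:3,:3]=np.c_[x,np.cross(z,x),z];C[:3,3]=eye
    T=C@np.linalg.inv(m);return T[:3,3],T[:3,:3]
E
python3 - <<'E'
from h import *
t=cam("top");s=cam("side")
print("ball",tri([t,s],[(279,245),(320,292)]))
print("switch",tri([t,s],[(488,252),(352,152)]))
print("tray corners z=.01",onplane(t,[(326,190),(343,211),(281,265),(262,241)],.01))
print("foot z=.014",onplane(t,[(126,189),(189,200),(180,259),(112,246)],.014))
print("ring",onplane(t,[(165,222)],.155))
print("others",onplane(t,[(210,172),(260,160),(345,322),(230,338),(160,348),(420,338),(355,147)],.03))
# frame feet
print("boxframe",onplane(t,[(430,278),(497,298),(545,210),(465,183)],.0))
E
```

```text
ball (array([0.5461, 0.0747, 0.0158]), [np.float64(0.0005935070113108505), np.float64(0.0005935070113109508)])
switch (array([ 0.5077, -0.3119,  0.1103]), [np.float64(0.007257641053009826), np.float64(0.007257641053009827)])
tray corners z=.01 [[ 0.6572 -0.0224  0.01  ]
 [ 0.613  -0.0556  0.01  ]
 [ 0.5069  0.0718  0.01  ]
 [ 0.5562  0.1093  0.01  ]]
foot z=.014 [[0.6697 0.3867 0.014 ]
 [0.6432 0.2564 0.014 ]
 [0.5236 0.2741 0.014 ]
 [0.5532 0.4132 0.014 ]]
ring [[0.5786 0.2633 0.155 ]]
others [[ 0.6962  0.2103  0.03  ]
 [ 0.7181  0.1092  0.03  ]
 [ 0.3921 -0.0517  0.03  ]
 [ 0.3667  0.1719  0.03  ]
 [ 0.3502  0.3087  0.03  ]
 [ 0.3574 -0.196   0.03  ]
 [ 0.74   -0.0829  0.03  ]]
boxframe [[ 0.4735 -0.2274  0.    ]
 [ 0.4295 -0.3613  0.    ]
 [ 0.6065 -0.4734  0.    ]
 [ 0.6669 -0.3101  0.    ]]
```

```bash
python3 - <<'E'
from h import *
import pickle
sw=np.array([.508,-.312,.11]);yl=np.array([.31,.95,0]);yl/=np.linalg.norm(yl);n=np.array([-yl[1],yl[0],0])
out=[]
for i,(el,d,sh) in enumerate([(50,.22,0.04),(72,.22,-.03)]):
    e=np.radians(el);eye=sw+d*(n*np.cos(e)+np.array([0,0,1])*np.sin(e))+sh*yl
    p,R=look(eye,sw,-yl);q=r.ik(p,R);print(p,R[:,2],q)
    if q is None: continue
    r.goto(p,R);r.sleep(.2);c=cam("wrist",f"box{i}");out.append(c)
pickle.dump(out,open("box.pkl","wb"));print(r.sense()["time_s"])
f=[cv2.imread(f"pics/box{i}.png") for i in range(len(out))]
E
```

```text
[ 0.4067 -0.2546  0.1784] [ 0.717  -0.4155 -0.5597] [-58.8781  -5.613  142.2202 109.7452  25.0902 -48.1916]
[ 0.4273 -0.3036  0.2156] [ 0.5573 -0.0452 -0.829 ] [-61.9302  -1.1974 121.1109  39.6408  47.5183  21.7879]
3.65
```

View pics/box0.png

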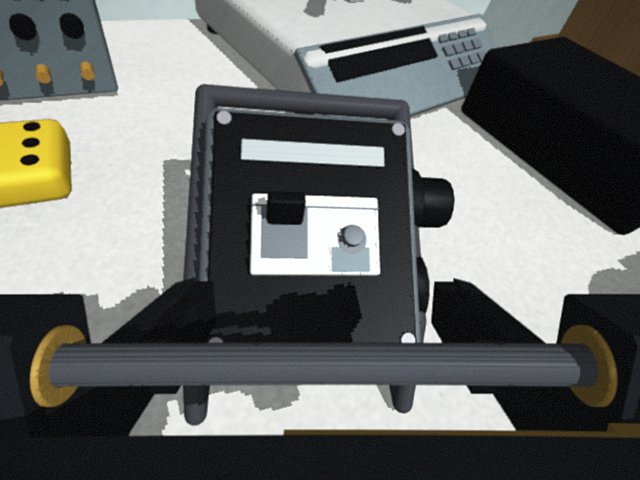

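View pics/box1.png

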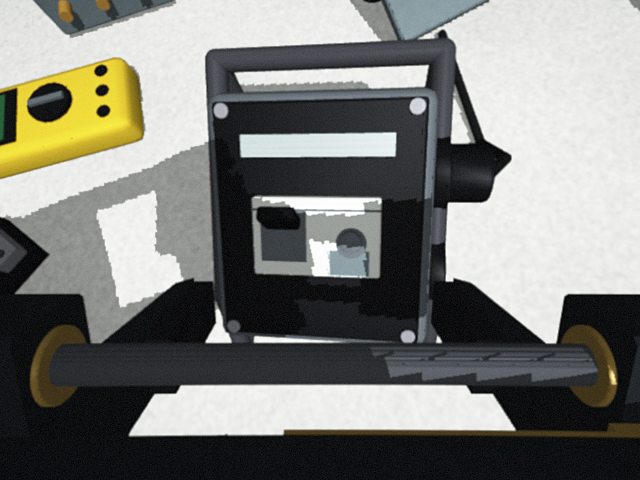

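Both close-ups show the white front, with corners near (251,195), (380,199), (379,274) and (251,273) in the first and (254,196), (380,197), (379,276) and (255,275) in the second. The lever is up, top left. The button is at (353,235) in the first and (351,240) in the second.

```bash
python3 - <<'E'
from h import *
import pickle
a,b=pickle.load(open("box.pkl","rb"))
P=[[(251,195),(380,199),(379,274),(251,273),(354,233),(224,117),(398,129),(408,340),(217,342)],
[(254,196),(380,197),(379,276),(255,275),(351,239),(220,110),(418,105),(408,337),(234,326)]]
X=[]
for p,q in zip(*P):
    x,e=tri([a,b],[p,q]);X.append(x);print(x,e[0])
X=np.array(X)
def fr(Q):
    yl=(Q[0]-Q[1])+(Q[3]-Q[2]);xu=(Q[0]-Q[3])+(Q[1]-Q[2])
    print("w,h",np.linalg.norm(yl)/2,np.linalg.norm(xu)/2)
    yl/=np.linalg.norm(yl);n=np.cross(xu,yl);n/=np.linalg.norm(n);xu=np.cross(yl,n);print("x",xu,"y",yl,"n",n,"elev",np.degrees(np.arcsin(n[2])));return xu,yl,n
fr(X[:4]);F=fr(X[5:]);c=X[:4].mean(0)
M=np.c_[F];print("button rel white centre",np.array(F)@(X[4]-c), "lidscrews",np.array(F)@(X[5:].mean(0)-c))
E
```

```text
[ 0.54   -0.2805  0.1216] 0.00047361049684372855
[ 0.5126 -0.3477  0.1269] 0.0012817508980458015
[ 0.4784 -0.3352  0.1021] 0.0002139188519364222
[ 0.4997 -0.2674  0.1057] 0.00041473707253472127
[ 0.4988 -0.326   0.1185] 0.00010949778607810536
[ 0.5839 -0.2783  0.1446] 0.0001439988065394257
[ 0.5495 -0.3789  0.1435] 4.007576879870397e-05
[ 0.444  -0.3412  0.0803] 0.0001774956409915024
[ 0.4792 -0.2425  0.0831] 0.0003031648607392202
w,h 0.07172972290505623 0.04432745851566442
x [ 0.8377 -0.2962  0.4589] y [ 0.339   0.9407 -0.0116] n [-0.4282  0.1653  0.8884] elev 62.67651155661149
w,h 0.10558706509614567 0.12754768071472206
x [ 0.8209 -0.2961  0.4884] y [0.3295 0.944  0.0184] n [-0.4664  0.1458  0.8725] elev 60.7446509404121
button rel white centre [ 0.0003 -0.0201  0.0053] lidscrews [ 0.0055 -0.0003 -0.0045]
```

```bash
cat > fr.py <<'E'
from h import *
y=np.array([.333,.943,0]);y/=np.linalg.norm(y)
n=np.array([-y[1]*.5,y[0]*.5,np.sqrt(.75)]);x=np.cross(y,n)
B=np.array([.4988,-.326,.1185])
R=np.c_[np.cross(-y,-n),-y,-n]
def tcp(b,up,left,out):return b+x*up+y*left+n*(out+.064)
E
python3 - <<'E'
from fr import *
import pickle
r.command_gripper(0.0,10)
r.goto(tcp(B,0,0,.04),R)
r.line_to(tcp(B,0,0,.01),v=.1);r.sleep(.2)
f0=r.sense()["force"]
hit=r.line_to(tcp(B,0,0,-.005),v=.02,contact_N=2)
s=r.sense();d=(s["eef_pos"]-tcp(B,0,0,0));print(hit,"local",x@d,y@d,n@d,"F",n@(s["force"]-f0))
p=s["eef_pos"]
for k in range(1,5):
    h=r.line_to(p-n*.001*k,v=.02,contact_N=9);s=r.sense()
    print(k,h,n@(s["eef_pos"]-p),n@(s["force"]-f0))
    if h: break
r.line_to(tcp(B,0,0,.01),v=.1)
# back off along normal, look
r.line_to(tcp(B,-.03,0,.06),v=.2);r.sleep(.15)
c=cam("wrist","after_press");pickle.dump(c,open("ap.pkl","wb"));print(proj(c,[B]),s["time_s"])
E
```

```text
True local 1.8893526988681937e-05 -1.542053999559976e-05 0.002226562410005499 F 1.339267520512724
1 False -0.0010463558485941287 0.8631986694390199
2 False -0.001988436877222635 2.464441387232854
3 False -0.003006575088996502 2.2826703530458654
4 False -0.0036205372315341214 10.681126798731636
[[322.977  202.6528]] 7.425
```

View pics/after_press.png

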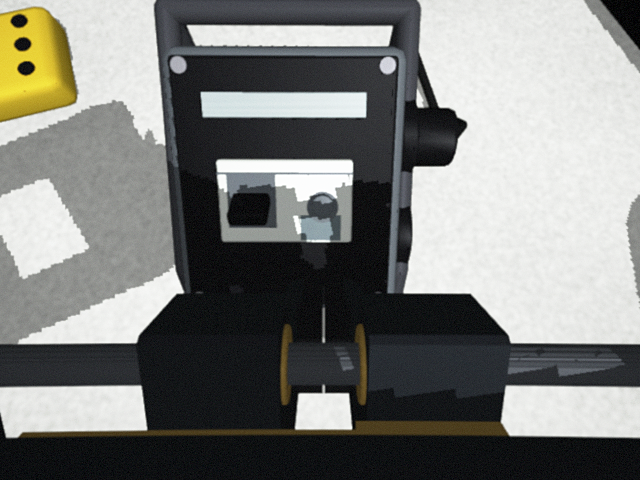

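The lever has dropped: it is now at (250,209), with the button at (322,203). Next I'll lift it.

```bash
python3 - <<'E'
from fr import *
r.line_to(tcp(B,-.030,.038,.03),v=.2)
r.line_to(tcp(B,-.030,.038,.0025),v=.1,contact_N=6);r.sleep(.15)
f0=r.sense()["force"]
h=r.line_to(tcp(B,.003,.038,.0025),v=.04,contact_N=4)
s=r.sense();d=s["eef_pos"]-tcp(B,0,.038,.0025);print(h,"up",x@d,"n",n@d,"F",x@(s["force"]-f0))
r.line_to(tcp(B,-.025,.038,.003),v=.1)
r.line_to(tcp(B,-.03,0.02,.06),v=.2);r.sleep(.15)
c=cam("wrist","after_lift");print(s["time_s"])
E
```

```text
True up -0.003852477598321041 n -0.00019295951804079465 F -1.4959480592872874
9.95
```

View pics/after_lift.png

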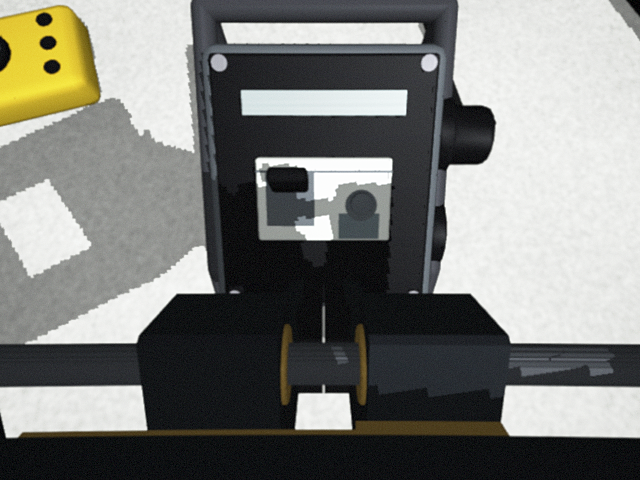

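The lever is back up, at (288,179). Next I'll look at the tray and the lens.

```bash
python3 - <<'E'
from fr import *
import pickle
c=cam("wrist");print("lever tip up/down pred",proj(c,[B+x*.017+y*.038+n*.0146,B-x*.005+y*.038+n*.0146]),proj(c,[B]))
r.line_to(tcp(B,-.03,0.02,.14),v=.3)
r.command_gripper(.07)
out=[]
for i,(e,t,rt) in enumerate([((.56,.0,.36),(.583,.04,.02),(0,-1,0)),((.50,.05,.27),(.575,.25,.155),(1,-.2,0)),((.60,.04,.30),(.575,.25,.155),(1,-.2,0))]):
    best=None
    for rr in (rt,-np.array(rt)) if i==0 else (rt,):
        p,R=look(np.array(e),t,rr);q=r.ik(p,R);print(i,p,R[:,2],"tip",p+.064*R[:,2],q)
        if q is not None and (best is None or abs(q-r.sense()["joint_pos"]).max()<best[0]):best=(abs(q-r.sense()["joint_pos"]).max(),p,R)
    if best is None: continue
    r.goto(*best[1:]);r.sleep(.2);out.append(cam("wrist",f"v{i}"))
pickle.dump(out,open("v.pkl","wb"));print(r.sense()["time_s"])
im=[o["frame"] for o in out];cv2.imwrite("pics/vv.png",np.hstack([cv2.resize(i,(400,300)) for i in im[-2:]]))
E
```

```text
lever tip up/down pred [[287.1904 171.0061]
 [288.2944 215.7639]] [[362.3862 200.6551]]
0 [0.5234 0.0114 0.2622] [ 0.3253  0.1122 -0.939 ] tip [0.5442 0.0185 0.2021] [-17.5328  -3.5348 113.5201  14.5784  54.5051  66.2902]
0 [0.6094 0.011  0.268 ] [-0.1958  0.1129 -0.9741] tip [0.5969 0.0182 0.2056] [ -11.7893   22.744    81.3822    4.0453   88.3121 -103.4297]
1 [0.5252 0.1088 0.1866] [ 0.3231  0.9184 -0.2283] tip [0.5459 0.1676 0.172 ] [-29.7122  27.1534 115.3337  73.8439  85.7127 -57.0308]
2 [0.5857 0.0946 0.2111] [-0.0636  0.9405 -0.3339] tip [0.5817 0.1548 0.1897] [-23.9357  34.6096  92.775   57.4471  98.4323 -35.5536]
17.025
```

View pics/v0.png

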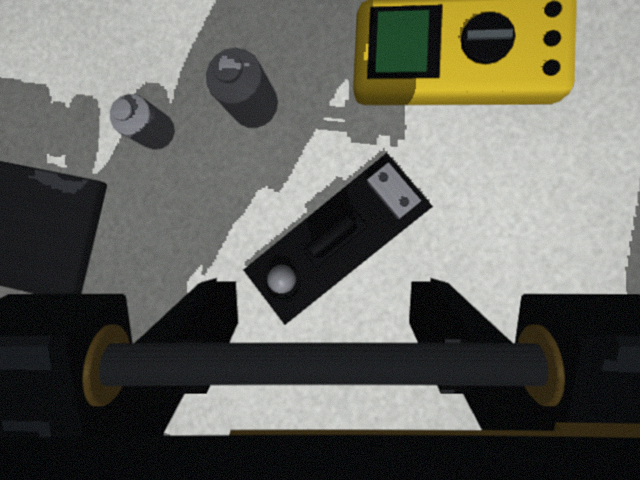

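View pics/vv.png

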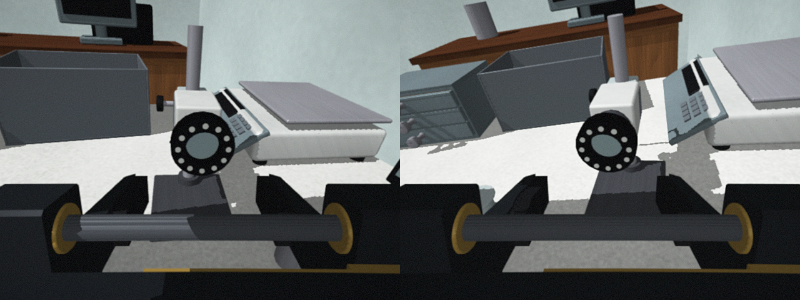

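In v0 the tray corners are at (388,152), (432,207), (285,324) and (245,270), with the ball at (281,279). The ring light is centred near (323,230) in v1 and (333,226) in v2.

```bash
python3 - <<'E'
from h import *
import pickle
a,b,c=pickle.load(open("v.pkl","rb"))
m=(a["frame"].max(2)<48).astype(np.uint8);m[:, :235]=0;m[:150]=0;m[330:]=0;m[:,436:]=0
m[280:,405:]=0
m=cv2.morphologyEx(m,cv2.MORPH_CLOSE,np.ones((25,25)))
cs=max(cv2.findContours(m,0,2)[0],key=cv2.contourArea);print("auto",cv2.boxPoints(cv2.minAreaRect(cs)).round(0).tolist())
Q=onplane(a,[(388,152),(432,207),(285,324),(245,270)],.010)
print(Q);print("len",[np.linalg.norm(Q[i]-Q[(i+1)%4]) for i in range(4)])
tx=(Q[3]-Q[0])+(Q[2]-Q[1]);print("yaw",np.degrees(np.arctan2(tx[1],tx[0])),"centre",Q.mean(0))
B=onplane(a,[(281,279)],.0187)[0];print("ball",B);t=tx/np.linalg.norm(tx);print("ball along",(B-Q.mean(0))@t, "pocket",Q.mean(0)+.062*t)
# fin top long edges
print("fin", onplane(a,[(335,230)],.06))
# LEDs
L=[]
for k,(u,v) in ((b,(323,230)),(c,(333,226))):
    g=k["frame"].min(2);mm=np.zeros_like(g);cv2.circle(mm,(u,v),56,255,-1)
    n,_,st,ce=cv2.connectedComponentsWithStats(((g>110)&(mm>0)).astype(np.uint8))
    P=np.array([ce[i] for i in range(1,n) if 20<st[i,4]<250 and st[i,2]<22 and st[i,3]<22]);
    e=cv2.fitEllipse(P.astype(np.float32)); ctr=np.array(e[0]);d=P-ctr;o=np.argsort(np.arctan2(d[:,1],d[:,0]));L.append((P[o],ctr))
    print(len(P),e,np.linalg.norm(d,axis=1).round(0))
print("ell centre",tri([b,c],[L[0][1],L[1][1]]))
X=[]
for p in L[0][0]:
    dd=L[1][0]-L[1][1]; q=(p-L[0][1])*1.0
    an=np.arctan2(dd[:,1],dd[:,0])-np.arctan2(q[1],q[0]);j=np.argmin(abs(np.angle(np.exp(1j*an))))
    x,er=tri([b,c],[p,L[1][0][j]])
    if er[0]<.003:X.append(x)
X=np.array(X);w=np.linalg.svd(X-X.mean(0))[2][2];w*=np.sign(w[1]);print("LED centre",X.mean(0),"normal",w,np.degrees(np.arctan2(w[1],w[0])),"radius",np.linalg.norm(X-X.mean(0),axis=1).round(4))
E
```

```text
auto [[210.0, 296.0], [387.0, 152.0], [432.0, 206.0], [255.0, 350.0]]
[[ 0.6601 -0.0186  0.01  ]
 [ 0.6098 -0.0566  0.01  ]
 [ 0.5049  0.0739  0.01  ]
 [ 0.5531  0.112   0.01  ]]
len [np.float64(0.06303265344851641), np.float64(0.16734876296298692), np.float64(0.06146596299914451), np.float64(0.16882083209667076)]
yaw 129.04691711833155 centre [0.582  0.0277 0.01  ]
ball [0.5456 0.0762 0.0187]
ball along 0.060571397048709785 pocket [0.5429 0.0758 0.01  ]
fin [[0.5855 0.0247 0.06  ]]
14 ((325.87158203125, 238.2366943359375), (70.18951416015625, 92.02189636230469), 66.1362075805664) [37. 37. 39. 39. 40. 53. 42. 40. 41. 37. 35. 38. 35. 49.]
12 ((327.79473876953125, 237.62026977539062), (61.03504180908203, 78.04244995117188), 108.8373794555664) [32. 31. 37. 34. 39. 38. 38. 33. 39. 31. 36. 32.]
ell centre (array([0.5765, 0.25  , 0.1531]), [np.float64(0.00021647687614729112), np.float64(0.00021647687614729377)])
LED centre [0.5765 0.2484 0.1519] normal [0.2947 0.9496 0.1072] 72.75714891050926 radius [0.0266 0.0267 0.0266 0.0259 0.0255 0.0364 0.0249 0.0244 0.0245 0.0245
 0.0252 0.038  0.0257 0.0263]
```

```bash
python3 - <<'E'
from h import *
import pickle
a,b,c=pickle.load(open("v.pkl","rb"))
L=[]
for k,(u,v) in ((b,(323,230)),(c,(333,226))):
    g=k["frame"].min(2);mm=np.zeros_like(g);cv2.circle(mm,(u,v),56,255,-1)
    n,_,st,ce=cv2.connectedComponentsWithStats(((g>110)&(mm>0)).astype(np.uint8))
    P=np.array([ce[i] for i in range(1,n) if 20<st[i,4]<250 and st[i,2]<22 and st[i,3]<22])
    d=np.linalg.norm(P-np.median(P,0),axis=1);P=P[d<46]
    e=cv2.fitEllipse(P.astype(np.float32));ctr=P.mean(0);d=P-ctr;L.append((P,ctr));print(len(P),e,ctr)
X=[]
for p in L[0][0]:
    er=[tri([b,c],[p,q]) for q in L[1][0]]
    dd=L[1][0]-L[1][1];q=p-L[0][1];an=np.arctan2(dd[:,1],dd[:,0])-np.arctan2(q[1],q[0]);j=np.argmin(abs(np.angle(np.exp(1j*an))))
    X.append(er[j][0])
X=np.array(X);w=np.linalg.svd(X-X.mean(0))[2][2];w*=np.sign(w[1])
print("LED centre",X.mean(0),w,np.degrees(np.arctan2(w[1],w[0])),np.linalg.norm(X-X.mean(0),axis=1).round(4))
# foot edges in top cam
t=cam("top");g=t["frame"].max(2);m=((g<75)).astype(np.uint8);m[:185]=0;m[265:]=0;m[:,:105]=0;m[:,195:]=0
cs=max(cv2.findContours(m,0,2)[0],key=cv2.contourArea);bp=cv2.boxPoints(cv2.minAreaRect(cs));Q=onplane(t,bp,.014);print(bp.tolist(),Q,"centre",Q.mean(0))
for i in range(4):
    e=Q[(i+1)%4]-Q[i];print(np.linalg.norm(e),np.degrees(np.arctan2(e[1],e[0]))%90)
E
```

```text
12 ((325.0087890625, 237.43312072753906), (70.77488708496094, 81.91267395019531), 75.4168930053711) [325.2546 238.3348]
12 ((327.79473876953125, 237.62026977539062), (61.03504180908203, 78.04244995117188), 108.8373794555664) [327.4713 238.4993]
LED centre [0.576  0.2489 0.1528] [0.2011 0.9796 0.0024] 78.3998856340226 [0.0256 0.0255 0.0254 0.0255 0.0256 0.0256 0.0255 0.0255 0.0254 0.0256
 0.0257 0.0254]
[[134.9884033203125, 251.05645751953125], [146.67056274414062, 194.31454467773438], [189.38922119140625, 203.10955810546875], [177.70706176757812, 259.8514709472656]] [[0.5418 0.3658 0.014 ]
 [0.6574 0.3436 0.014 ]
 [0.6368 0.2556 0.014 ]
 [0.522  0.2788 0.014 ]] centre [0.5895 0.311  0.014 ]
0.11770447509235432 79.14122183350138
0.09040162099215135 76.80190917760447
0.11706620253180974 78.59920326092072
0.08927084811996885 77.18557386499727
```

```bash
cat > g.py <<'E'
from h import *
lens=np.array([.576,.2489,.1528]);ly=np.radians(78.4);w=np.array([np.cos(ly),np.sin(ly),0])
def Rt(yaw,s=1):
    tx=s*np.array([np.cos(yaw),np.sin(yaw),0]);z=np.array([0,0,-1.]);return np.c_[tx,np.cross(z,tx),z]
G=np.array([.582,.0277,.087]);ty=np.radians(129.05)
F=lens-.142*w;F[2]=lens[2]+.0233+.045
E
python3 - <<'E'
from g import *
import sys
for s in (1,-1):
    print(s,r.ik(G,Rt(ty,s)),r.ik(F,Rt(ly,s)))
s=1 if r.ik(G,Rt(ty,1)) is not None and r.ik(F,Rt(ly,1)) is not None else -1
p=r.sense();print(p["eef_pos"])
r.line_to(p["eef_pos"]+[0,-.05,.06],v=.2)
r.goto(G+[0,0,.10],Rt(ty,s))
r.command_gripper(.05)
r.line_to(G+[0,0,.045],v=.15);r.sleep(.15)
c=cam("wrist","pre");import pickle;pickle.dump((c,s),open("pre.pkl","wb"))
t=r.sense();print(s,t["eef_pos"],t["time_s"])
print("pred fin ends, ball",proj(c,[G+[0,0,-.027]+Rt(ty)[:,0]*k for k in(.022,-.022)]+[[.5456,.0762,.0187]]))
E
```

```text
1 [ -8.9394  27.3363  98.1346  -0.      54.5291 -47.9894] [-0.8385 13.2433 98.6748 -0.     68.0819 10.7615]
-1 [ -8.9394  27.3363  98.1346  -0.      54.5291 132.0106] [  -0.8385   13.2433   98.6748   -0.       68.0819 -169.2385]
[0.5846 0.0948 0.2105]
1 [0.5829 0.0276 0.1334] 19.7417
pred fin ends, ball [[321.4399 241.5929]
 [321.481  337.533 ]
 [326.2993 142.0688]]
```

View pics/pre.png

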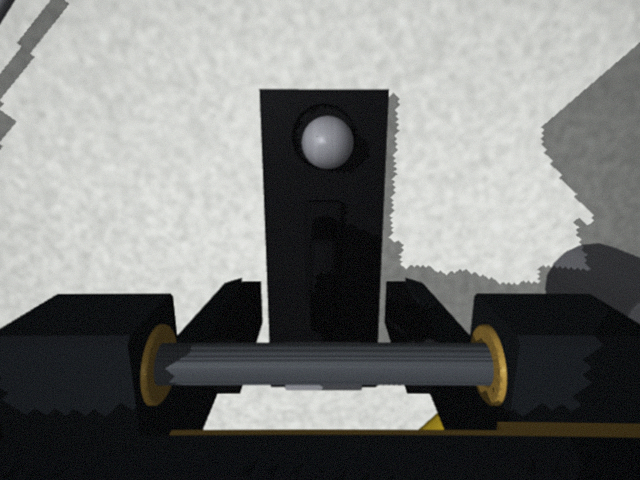

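The ball is at (327,142), against a prediction of (326,142). The tray is centred between the fingers at about x = 324, so I can grasp it.

```bash
python3 - <<'E'
from g import *
r.line_to(G,v=.08,contact_N=8);r.command_gripper(0.0,30);s=r.sense();print(s["gripper_width"],s["gripper_force"],s["eef_pos"],s["force"])
U=G.copy();U[2]=F[2]
r.line_to(U,v=.05);r.sleep(.1);s=r.sense();print(s["gripper_width"],s["force"],s["moment"])
F1=F-.02*w
r.line_to(F1,Rt(ly),v=.05);r.sleep(.4)
s=r.sense();c=cam("wrist","hold");t=cam("top","topf");sd=cam("side","sidef");import pickle
pickle.dump((c,t,sd),open("hold.pkl","wb"));print(s["eef_pos"],s["ee_rot"],s["time_s"],s["moment"])
X=F1-[0,0,.0683]+.062*w
for k in(c,t,sd):print(proj(k,[X]))
cr=t["frame"][170:280,100:320];cr2=sd["frame"][200:350,180:400]
cv2.imwrite("pics/f.png",np.vstack([np.hstack([cv2.resize(cr,(400,280)),cv2.resize(cr2,(400,280))]),np.hstack([cv2.resize(c["frame"],(400,300)),np.zeros((300,400,3),np.uint8)])]))
E
```

```text
0.011724859674435976 30.00010998453945 [0.5822 0.0277 0.0872] [0.0174 1.2539 0.2049]
0.011666646291918974 [-0.1661 -0.7394 -2.8146] [ 0.0202 -0.144   0.0163]
[0.5434 0.0902 0.2211] [[ 0.2011  0.9796  0.    ]
 [ 0.9796 -0.2011 -0.    ]
 [ 0.      0.     -1.    ]] 26.0583 [-0.0438 -0.1086 -0.015 ]
[[322.8209 143.9722]]
[[229.2395 233.4372]]
[[307.6266 250.149 ]]
```

View pics/f.png

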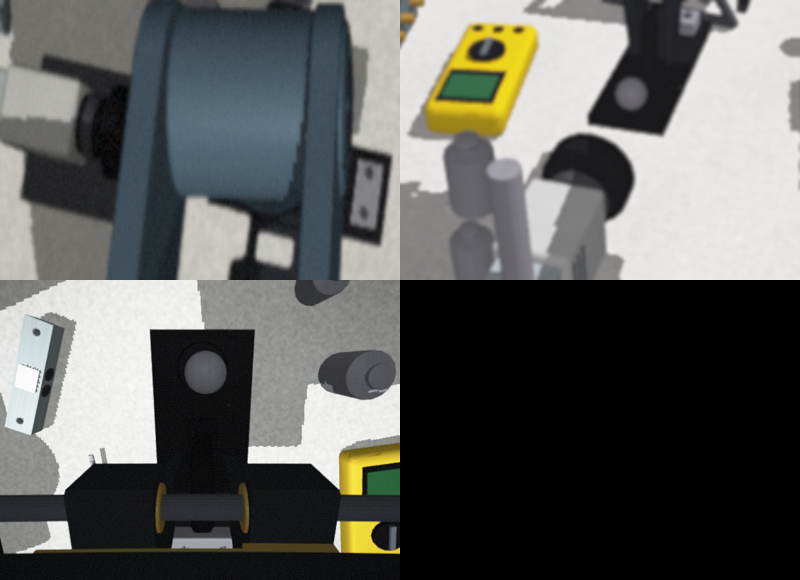

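Wrist and side views show the tray held straight, with the ball in its pocket: wrist about (328,147), side about (307,250). I'll measure the ball and make the final correction.

```bash
cat > m.py <<'E'
from g import *
def ball(c,sd,X):
    out=[]
    for k in(c,sd):
        u,v=proj(k,[X])[0].round().astype(int);d=np.linalg.norm(X-k["T"][:3,3]);rad=k["K"][0,0]*.0127/d;h=int(rad*1.7)+3
        g=cv2.GaussianBlur(k["frame"].max(2)[v-h:v+h,u-h:u+h],(3,3),0)
        _,m=cv2.threshold(g,0,255,cv2.THRESH_OTSU)
        n,l,st,ce=cv2.connectedComponentsWithStats(m);D=[np.linalg.norm(ce[i]-h)+(1e3 if st[i,4]<.3*3.14*rad**2 else 0) for i in range(1,n)];j=1+int(np.argmin(D))
        cs=max(cv2.findContours((l==j).astype(np.uint8),0,2)[0],key=cv2.contourArea);(a,b),rr=cv2.minEnclosingCircle(cs)
        print("px",a+u-h,b+v-h,"r",rr,"exp",rad);out.append((a+u-h,b+v-h))
    return tri([c,sd],out)
E
python3 - <<'E'
from m import *
import pickle
c,t,sd=pickle.load(open("hold.pkl","rb"))
X=F-.02*w-[0,0,.0683]+.062*w
x,e=ball(c,sd,X);print(x,e,"minus expected",x-X)
# plate corners far end in wrist image for level check, plate top z
P=onplane(c,[(241,80),(407,80)],X[2]-.0087);print(P,np.linalg.norm(P[0]-P[1]),[(p-F+.02*w)@w for p in P])
E
```

```text
px 328.5 147.22058868408203 r 34.22433853149414 exp 33.133262330764445
px 306.5512819290161 249.65384674072266 r 7.809571266174316 exp 8.596734024865585
[0.5577 0.1493 0.1526] [np.float64(4.510229919744445e-05), np.float64(4.5102299197638076e-05)] minus expected [ 0.0018 -0.0016 -0.0002]
[[0.5303 0.1798 0.1441]
 [0.5916 0.1672 0.1441]] 0.06260857824428794 [np.float64(0.0850733638014254), np.float64(0.0851097647679411)]
```

```bash
python3 - <<'E'
from m import *
T=lens-.08*w;d=T-np.array([.5577,.1493,.1526])
s=r.sense();p=s["eef_pos"]+d
r.line_to(p,Rt(ly),v=.02);r.sleep(.8)
c=cam("wrist");sd=cam("side");x,e=ball(c,sd,T);s=r.sense()
y=np.array([-w[1],w[0],0]);q=x-lens
print(x,e,"dist",-q@w,"side",q@y,"dz",q[2],s["eef_pos"]-p,s["time_s"],abs(s["qd"]).max(),s["gripper_width"])
if abs(q@y)<.003 and abs(q[2])<.003 and abs(q@w+.08)<.004: print(r.close_job())
E
```

```text
px 328.28007888793945 147.2011833190918 r 34.208858489990234 exp 33.074918153980306
px 303.64634132385254 257.6951217651367 r 7.832084655761719 exp 8.766129200602581
[0.5599 0.1707 0.1526] [np.float64(2.7589474849620506e-07), np.float64(2.758947485189627e-07)] dist 0.07989136697800722 side 6.421666321566877e-05 dz -0.00015064320463806236 [-0.  0.  0.] 28.325 0.12357808407528682 0.011829207867461418
the job is handed in; nothing more can be done
None
```

The job is handed in at 28.3 s: the power box was tripped and its lever reset, and the tray is held level and steady with the ball about 80 mm from the lens, measured within 1 mm of its axis.

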